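# Set the signal generator's output lever to its third click

### The job

The flat slide lever on the signal generator's panel (its output attenuator) has been left at some unknown step. Push it back to its home stop, the end beside the longest scale mark, then push it away from home one click at a time, pausing about a second in each click, and leave it seated in the third click from home with your hand clear; running past the third click would overload the circuit on the output. Only push the lever with the fingers, never grip it between them, and leave the other knob and the loose things where they are.

Things in the scene. Friction and masses are not known exactly. Their poses are not given: they have to be found in the camera images.
- console: Signal generator: low white box, blue side cheeks, 200 (x) by 300 mm (y), fixed; flat panel 70 mm above the bench. Origin: centre of underside. -x side with coax sockets faces the robot; +y is its left seen from the robot. Rear of panel: display left, keys (3 mm high) middle, knob right. Lever slot along y in the front half; dark marks 16 mm apart show its six clicks, the longest is home (left end).
- slot_home (a point): Point on the panel, in the slot, where the lever's centre stands at home (lever = 0): (-45, +40, 70) mm in the console's frame, same axes. From here the lever travels in the console's -y direction (to the right seen from the robot).
- lever (a joint): Slide lever's travel from its home stop in m, along the console's -y; end stops at 0 and 0.080. Sprung clicks hold it at 0, 0.016, 0.032, 0.048 (the third from home), 0.064, 0.080; it starts in one of the first three. Leaving a click takes about 7 N; resistance falls to nothing half way (8 mm), then the lever snaps ahead of a slow finger into the next click. Below 40 mm/s it skips none.
- cap_top (a point): Centre of the top of the lever's black cap, an upright flat block with vertical faces: 42 mm wide across the slot, 16 mm thick along it, standing 10 to 42 mm above the panel on a stem (top 112 mm above the bench). Axes as the console's.
- cap_home: Half of the lever's cap that looks to the home end (+y): 8 mm thick, pushed on this face the lever moves away from home. Origin: on the cap's middle plane, at the cap's lower edge, 10 mm above the panel.
- cap_far: Half of the lever's cap that looks away from home (-y): 8 mm thick, pushed on this face the lever goes home. Same origin as cap_home. Both halves pressed at once means that the cap is being gripped.
- tuning (a joint): Angle of the tuning knob in rad, 0 at the start. A knob with a bar grip, 40 mm across on a 64 mm round base, on the panel at (45, -108) mm in the console's frame, standing 44 mm above the panel. To be left alone.
- adapter: Bystander: small loose coax adapter of brass and steel, 20 mm across, 34 mm tall, standing on the panel near its front right corner, about 100 mm from the middle of the lever's slot. Origin: centre of its underside.
- screwdriver: Bystander: loose screwdriver, 190 mm long, 26 mm high, lying on the bench between the robot and the console, about along the console's front. Origin: on its axis at the bench.
- spool: Bystander: loose grey spool, 54 mm across, 40 mm tall, standing on the bench left of the console. Origin: centre of its underside.
- parts_tray: Bystander: loose grey open tray with four compartments, 100 by 75 mm, 30 mm tall, on the bench right of the console. Origin: centre of its underside.

How it is judged:
By the outcome, as a careful person would: the job done as asked, in the order asked, and still so for the second after the job is handed in, with the robot touching nothing.
It also fails if it takes over 61 s, if anything falls off the work surface, if the arm or the gripper's body presses on something with over 40 N, if the wrist force passes 120 N, or if a joint passes its speed limit or range.

### The arm

A 7-joint arm with a two-finger parallel gripper is mounted at the origin on the work surface. World frame = base frame: x ahead of the robot, y to its left, z up, the work surface at z = 0. Lengths are in m, angles in rad, forces in N, time in s.
With the tool pointing down it reaches from about 0.375 to 0.925 m from the base axis. Payload 3.1 kg.
Tool frame: the origin (TCP) lies between the finger pads; the fingertips stand 8 mm ahead of it and the grasp point (between the pads) lies 11 mm behind it; z points along the fingers, x is the direction in which the jaws open and shut, and the axes are right-handed (so a half turn about z gives the same grasp; the last joint's range is limited). The gripper opens to 85 mm and grips with 20 to 120 N. Pads are 22 mm wide; open, the fingers measure 114 mm over their backs; the gripper's body (76 mm by 85 mm) begins 54 mm behind the grasp point. The pads swing forward as they close: fully open they stand 13 mm farther back than shut.
Start: joints at [1.104, 0.383, 0.044, 1.598, -0.018, 1.161, -0.05], TCP at [0.234, -0.606, 0.239] pointing down, gripper open.
Joint ranges: [-2.61, 2.61], [-0.41, 2.15], [-1.48, 1.57], [0, 2.5], [-1.57, 4.71], [0.05, 1.97], [-2.85, 2.85]. Speed limits (rad/s): [2.79, 2.79, 3.14, 3.14, 3.14, 3.14, 3.14].

### API

Orientations are given as a unit quaternion [w, x, y, z].
In Python, from bench import sense, cams, robot gives the robot as it stands. The module is installed in compiled form; this text tells all that it offers.
- The arm moves only by the shell command python3 -m jog 'ROWS'. ROWS is JSON, a list that holds one entry, the list of rows, each a list of 5 numbers: the opening, from -1 (shut) to 1 (fully open), then the shift along the tool's x, y, z in mm, then the turn about the tool's z in units of 6 degrees (1.0 is 6 degrees). In form: [[[claw, tx, ty, tz, twist], ...]]. A call has exactly 8 rows; each row is the pose to reach, as a shift and turn from the pose commanded when the call began, along the tool's axes at that moment; what a row does not reach only later rows make up. A row lasts 1/12 s, in which the tool goes at most 41.7 mm and 7.16 degrees, less where a joint would pass 70% of its speed; a pose out of reach is approached as far as the arm can. A call with a gripper value outside its range is refused whole. The fingers move at their own pace and stop on an object; the grip force is fixed at half the most. Time passes only in rows, so rows that repeat a pose let the fingers close, or fill a call up. It gives the time, the measured TCP pose, the force and the opening at its end, in the units of the state.
- sense(): the state, without advancing time (a new reading comes with each control period).
- cams.capture(name): name is "scene" or "top"; returns (picture, depth): 384x512x3 uint8, red, green, blue; 384x512 float32, m along the optical axis (not along the pixel's ray), 0 where there is no reading.
- cams.camera_info(name): a dict with "vertical_fov" (degrees; the focal length in pixels is half the picture's height over the tangent of half this angle, whatever the lens; pixels are square), "cx", "cy" (the principal point, pixels), "D" ([k1, k2, p1, p2, k3] as OpenCV has them; the pictures are not rectified), "xyz" and "attitude" of the camera in the world. Camera axes: x right, y down, z forward; pixel columns grow to the right and rows downward; lengths in m; the calibration is good to about 2 mm. A picture is of the moment at which its call begins. camera_info takes no time and is no camera call.
- robot.finish_job(): hands the job in, once; it reports no verdict.
The state is a dict: "clock": time; "q": joint angles; "dq": joint speeds; "tau": joint torques, N m; "tool_pos": TCP position; "ee_rot": TCP orientation; "force": force on the tool from outside, world axes, zero at the start; "wrist_torque": the same for the moment, N m; "width": opening from 0.0 (shut) to 1.0 (fully open).
Only numpy, scipy, OpenCV 4.12 (cv2) and the standard library are available. Lean on these libraries where they do the work, as an engineer would, in place of code of your own. Each camera call takes 0.05 s, during which the arm holds its last target. There are 200 camera calls.

## Working session

There is one attempt and no reset: what is moved stays moved. The work goes in short steps, Python scripts to look and compute and a shell command to move; the robot and the scene stay as the last step left them, time stands still between calls to the robot, and variables do not carry over. Pictures are saved under pics/ and viewed, about 8 in all and at most 12, crops included, and the job is handed in when it is done.

```bash
mkdir -p pics
cat > h.py <<'E'
import numpy as np, cv2
from bench import sense, cams, robot
from scipy.spatial.transform import Rotation as R
def cap(name,fn=None):
    p,d=cams.capture(name)
    np.savez('%s.npz'%name,p=p,d=d)
    if fn: cv2.imwrite('pics/'+fn,p[:,:,::-1])
    return p,d
def KD(name):
    i=cams.camera_info(name); f=192/np.tan(np.radians(i['vertical_fov'])/2)
    K=np.array([[f,0,i['cx']],[0,f,i['cy']],[0,0,1]]); a=np.array(i['attitude'],float)
    if a.shape==(4,): M=R.from_quat(a[[1,2,3,0]]).as_matrix()
    else: M=a
    return K,np.array(i['D'],float),M,np.array(i['xyz'])
def ray(name,uv):
    K,D,M,t=KD(name)
    n=cv2.undistortPoints(np.array(uv,float).reshape(-1,1,2),K,D).reshape(-1,2)
    return np.c_[n,np.ones(len(n))]@M.T,t
def onz(name,uv,z):   # intersect with plane z
    r,t=ray(name,uv); return t+r*((z-t[2])/r[:,2:])
def bydepth(name,uv):
    d=np.load('%s.npz'%name)['d']; r,t=ray(name,uv)
    return t+r*np.array([d[int(round(v)),int(round(u))] for u,v in uv])[:,None]
def proj(name,X):
    K,D,M,t=KD(name); X=np.atleast_2d(X)
    rv=cv2.Rodrigues(M.T)[0]; return cv2.projectPoints(X,rv,-M.T@t,K,D)[0].reshape(-1,2)
E
python3 - <<'E'
from h import *
for n in('scene','top'):
    cap(n,n+'0.png'); print(n,cams.camera_info(n))
s=sense(); print(s)
a=[cv2.imread('pics/%s0.png'%n) for n in('top',)]
cv2.imwrite('pics/top_big.png',cv2.resize(a[0],(800,600),interpolation=cv2.INTER_CUBIC))
E
```

```text
scene {'vertical_fov': 43.97939775517263, 'cx': 261.22003200210344, 'cy': 190.79047653703782, 'D': array([0.01528376, 0.        , 0.        , 0.        , 0.        ]), 'xyz': array([ 0.98513156, -0.27973384,  1.00770891]), 'attitude': array([-0.2331407 ,  0.8645732 ,  0.43062947, -0.11276905])}
top {'vertical_fov': 57.256560378249695, 'cx': 256.3943195833214, 'cy': 189.69162148249953, 'D': array([0.01379833, 0.        , 0.        , 0.        , 0.        ]), 'xyz': array([0.49222296, 0.04760063, 0.92410126]), 'attitude': array([-0.03326588,  0.70816282, -0.704071  ,  0.04102242])}
{'clock': 0.1, 'q': array([ 1.10419549,  0.38378197,  0.04386394,  1.5994275 , -0.01790004,
        1.16118358, -0.04990802]), 'dq': array([-9.12082842e-05, -1.19360647e-03, -9.70483931e-04, -3.16247995e-03,
       -1.61329430e-03,  6.37654513e-05,  2.06367674e-03]), 'tau': array([ 2.77297586e-03, -4.34724855e+01,  1.02915544e+00, -2.50453430e+01,
        1.08562192e-02,  5.47066345e-03,  6.23770390e-06]), 'tool_pos': array([ 0.23400556, -0.60552051,  0.23798972]), 'ee_rot': array([-6.22805211e-04,  8.24784335e-01, -5.65446153e-01, -1.03013574e-03]), 'force': array([-0.18461006, -0.08393203,  0.44542131]), 'wrist_torque': array([-0.01349894, -0.00012866,  0.02765182]), 'width': 1.000369823511448}
```

View pics/top_big.png

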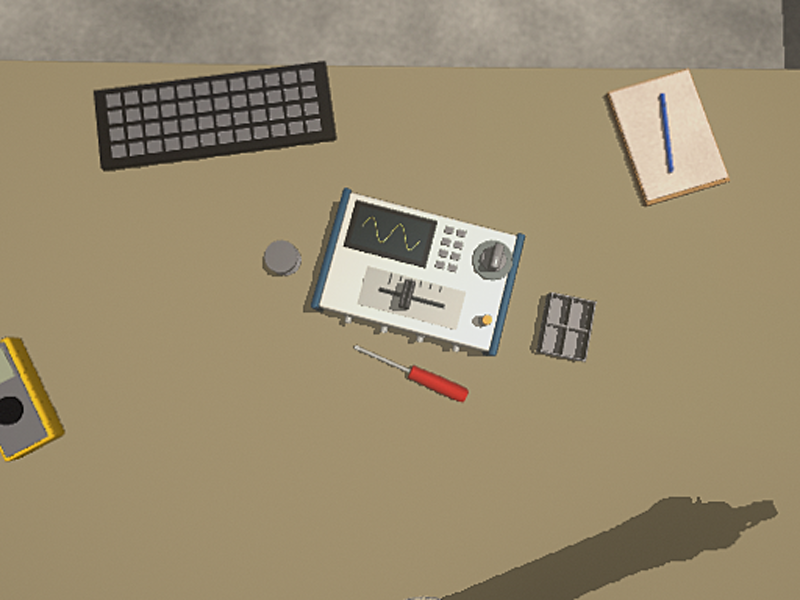

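View pics/scene0.png

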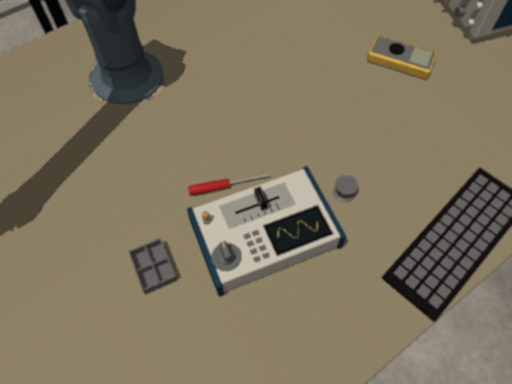

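The top picture shows the console with its lever near (403,293) in the 800 px view and the spool, tray and screwdriver around it. The scene picture agrees. Next I'll enlarge the console.

Run:
```python
from h import *
p=cv2.imread('pics/top0.png')
# crop u 195..340, v 115..230  x5.5
c=p[117:231,196:340]; cv2.imwrite('pics/crop1.png',cv2.resize(c,None,fx=5.5,fy=5,interpolation=cv2.INTER_CUBIC) if 0 else cv2.resize(c,None,fx=5,fy=5,interpolation=cv2.INTER_CUBIC))
```

```text
(no output)
```

View pics/crop1.png

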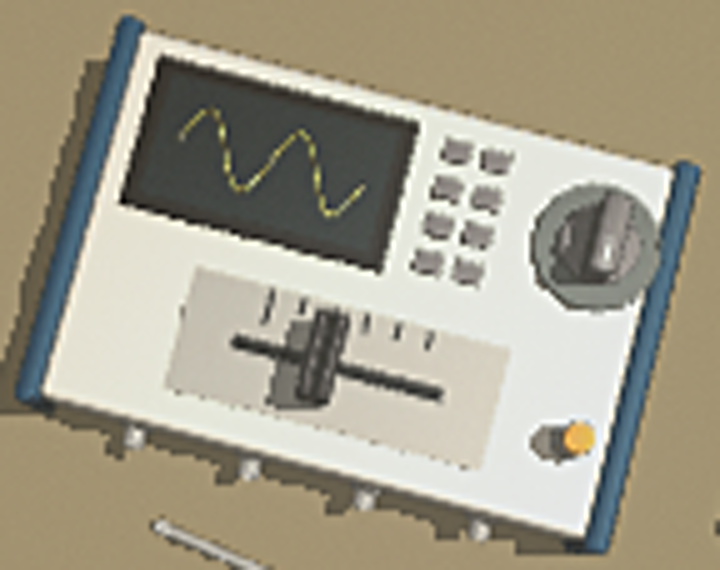

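The crop shows the panel corners at about (130,17), (693,165), (603,548) and (30,400). The home mark is at (268,305), and the cap top at about (328,355) sits on the third mark. Now I'll fit the pose.

```bash
cat >> h.py <<'E'
def cr(P): return (np.array(P,float)+.5)/5-.5+np.array([196,117])
def fit(A,B): # B=R A+t 2D
    a,b=A.mean(0),B.mean(0); U,S,V=np.linalg.svd((A-a).T@(B-b)); Rm=(U@V).T; return Rm,b-Rm@a
E
python3 - <<'E'
from h import *
C=onz('top',cr([(130,17),(693,165),(603,548),(30,400)]),.07)
print(C.round(4)); print([np.linalg.norm(C[i,:2]-C[(i+1)%4,:2]).round(4) for i in range(4)])
A=np.array([[.1,.15],[.1,-.15],[-.1,-.15],[-.1,.15]])
Rm,t=fit(A,C[:,:2]); yaw=np.arctan2(Rm[1,0],Rm[0,0]); print('yaw',np.degrees(yaw),'t',t,'res',(A@Rm.T+t-C[:,:2]).round(4))
print('depth heights',bydepth('top',cr([(100,300),(328,355),(150,350),(450,420)]))[:,2])
inv=lambda P:((P[:,:2]-t)@Rm).round(4)
print('slot ends,home mark,m6',inv(onz('top',cr([(234,342),(441,395),(268,305),(430,340)]),.07)))
print('cap',inv(onz('top',cr([(328,355)]),.112)))
print('adapter',inv(onz('top',cr([(580,440)]),.104)),'knob',inv(onz('top',cr([(597,245)]),.08)))
# scene depth cloud: cap top points
for n in('top','scene'):
    d=np.load(n+'.npz')['d']; v,u=np.mgrid[:384,:512]; uv=np.c_[u.ravel(),v.ravel()]
    r,o=ray(n,uv); P=o+r*d.ravel()[:,None]; L=np.c_[((P[:,:2]-t)@Rm),P[:,2]]
    m=(L[:,2]>.105)&(L[:,2]<.12)&(abs(L[:,0]+.045)<.04)&(abs(L[:,1])<.07)
    q=L[m]; print(n,m.sum(),q.mean(0),q.min(0),q.max(0))
    m=(abs(L[:,0])<.08)&(abs(L[:,1])<.13)&(abs(L[:,2]-.07)<.006); print(' panel z',np.median(L[m,2]))
    m=(abs(L[:,2]-.1)<.02)&(abs(L[:,0]+.045)<.06)&(L[:,1]<-.09)&(L[:,1]>-.15); print(' adapter',L[m].mean(0),L[m].max(0))
E
```

```text
[[ 0.7563  0.126   0.07  ]
 [ 0.6834 -0.1537  0.07  ]
 [ 0.4945 -0.1067  0.07  ]
 [ 0.5646  0.1716  0.07  ]]
[np.float64(0.289), np.float64(0.1947), np.float64(0.287), np.float64(0.197)]
yaw -14.157827269682613 t [0.62468889 0.00931753] res [[ 0.0021  0.0043]
 [ 0.0016 -0.0069]
 [-0.0035 -0.005 ]
 [-0.0002  0.0076]]
depth heights [0.06931921 0.11338481 0.07303905 0.07396641]
slot ends,home mark,m6 [[-0.0456  0.0539]
 [-0.0454 -0.0504]
 [-0.0237  0.0424]
 [-0.0206 -0.0387]]
cap [[-0.045   0.0077]]
adapter [[-0.0533 -0.1163]] knob [[ 0.0437 -0.1057]]
top 127 [-0.0454616   0.01001581  0.11213506] [-0.06604694  0.00155835  0.1061574 ] [-0.02447086  0.01863825  0.11715482]
 panel z 0.07137217932322981
 adapter [-0.05292992 -0.11390755  0.09955382] [-0.044885   -0.10671164  0.10694176]
scene 148 [-0.04473824  0.00948412  0.11227938] [-0.06831907  0.00165189  0.10551376] [-0.02432615  0.01786271  0.11714164]
 panel z 0.07188464959237073
 adapter [-0.05036467 -0.11621341  0.09718291] [-0.0438175  -0.10786785  0.11187097]
```

The depth is consistent, and the slot and marks put the lever at 0.032 (second click). The slot centre shows a 1.8 mm local y shift, so I'll correct for it. The plan is to push with the fingers shut, with the pads' sides (11 mm half width) facing along the slot.

```bash
cat >> h.py <<'E'
YAW=np.radians(-14.16); RM=np.array([[np.cos(YAW),-np.sin(YAW)],[np.sin(YAW),np.cos(YAW)]])
T0=np.array([.62469,.00932])+RM@np.array([0,.0018])
def local():
    s=sense(); p=s['tool_pos']; q=s['ee_rot']; M=R.from_quat(np.array(q)[[1,2,3,0]]).as_matrix()
    l=RM.T@(p[:2]-T0); f=RM.T@s['force'][:2]
    print('t %.2f local mm'%s['clock'],(l*1e3).round(1),'z',round(p[2]*1e3,1),'xang',np.degrees(np.arctan2(M[1,0],M[0,0])).round(2),'F loc',f.round(1),s['force'][2].round(1),'w',round(s['width'],2)); return s,M
def go(lx,ly,z): # mm local -> tool shift
    s,M=local(); w=np.r_[T0+RM@np.array([lx,ly])/1e3,z/1e3]; print('shift',(M.T@(w-s['tool_pos'])*1e3).round(1))
E
python3 -c "
from h import *
go(-45,-25,240)"
```

```text
t 0.10 local mm [-228.4 -693.5] z 238.0 xang -68.87 F loc [-0.2 -0.1] 0.4 w 1.0
shift [-439.7 -535.9   -1. ]
```

```bash
python3 -m jog '[[[-1,-26,-31,0,-1.14],[-1,-52,-62,0,-2.28],[-1,-78,-93,0,-3.42],[-1,-104,-124,0,-4.56],[-1,-130,-155,0,-5.7],[-1,-156,-186,0,-6.84],[-1,-182,-217,0,-7.98],[-1,-208,-248,0,-9.12]]]'; python3 -c "
from h import *
go(-45,-25,200)"
```

```text
clock: 0.77
tool_pos: [0.3908, -0.3208, 0.2389]
ee_rot: [-0.0, 0.993, -0.12, -0.0]
force: [1.1, -0.9, -0.5]
width: -0.002
t 0.77 local mm [-146.  -379.1] z 238.9 xang -13.82 F loc [ 1.3 -0.6] -0.5 w -0.0
shift [ 103.1 -353.5   38.8]
```

```bash
python3 -m jog '[[[-1,11,-39,0,0],[-1,22,-78,0,0],[-1,34,-117,0,0],[-1,45,-156,0,0],[-1,56,-195,0,0],[-1,68,-234,0,0],[-1,79,-273,0,0],[-1,90,-312,10,0]]]'; python3 -m jog '[[[-1,0,0,10,0],[-1,0,0,10,0],[-1,0,0,10,0],[-1,0,0,10,0],[-1,0,0,10,0],[-1,0,0,10,0],[-1,0,0,10,0],[-1,0,0,10,0]]]' ; python3 -c "
from h import *
go(-45,-25,150)
cap('top','top2.png'); p=cap('scene','scene2.png')[0]
a=cv2.resize(cv2.imread('pics/top2.png')[110:240,190:350],None,fx=2.4,fy=2.4,interpolation=2);b=cv2.resize(p[120:300,160:350,::-1],None,fx=2,fy=2,interpolation=2)
H=max(a.shape[0],b.shape[0]);f=lambda x:cv2.copyMakeBorder(x,0,H-x.shape[0],0,0,0);cv2.imwrite('pics/c2.png',np.hstack([f(a),f(b)]))"
```

```text
clock: 1.43
tool_pos: [0.5561, -0.0408, 0.2309]
ee_rot: [0.0, 0.992, -0.123, 0.002]
force: [1.9, -2.0, -0.1]
width: 0.002
clock: 2.1
tool_pos: [0.5542, -0.0433, 0.2198]
ee_rot: [0.0, 0.992, -0.124, 0.0]
force: [0.2, 0.0, -0.6]
width: -0.0
t 2.10 local mm [-55.5 -70. ] z 219.8 xang -14.23 F loc [0.2 0.1] -0.6 w -0.0
shift [ 10.4 -45.   69.8]
```

View pics/c2.png

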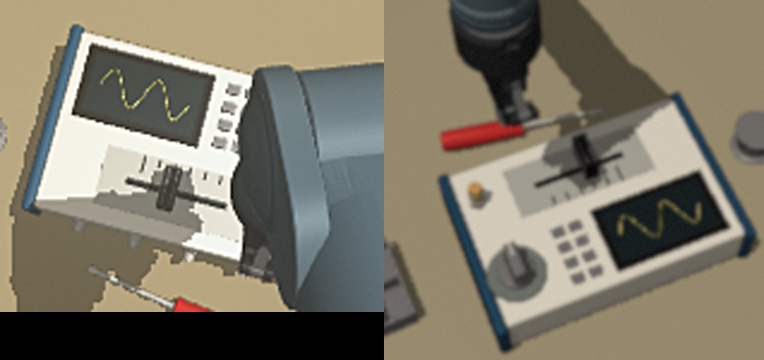

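The picture shows the hand still right of the lever, at about (258,262) in the left panel, and the lever untouched at the third mark. Now I'll move above the far side and go down.

```bash
python3 -m jog '[[[-1,5,-22,20,0],[-1,10,-45,40,0],[-1,10,-45,60,0],[-1,10,-45,75,0],[-1,10,-45,90,0],[-1,10,-45,105,0],[-1,10,-45,117,0],[-1,10,-45,127,0]]]'; python3 -m jog '[[[-1,0,0,0,0],[-1,0,0,0,0],[-1,0,0,0,0],[-1,0,-1,0,0],[-1,0,-2,0,0],[-1,0,-4,0,0],[-1,0,-6,0,0],[-1,0,-8,0,0]]]'; python3 -c "
from h import *
local()"
```

```text
clock: 2.87
tool_pos: [0.5744, -0.0013, 0.0911]
ee_rot: [0.0, 0.992, -0.123, -0.001]
force: [-0.6, -0.2, 0.1]
width: 0.0
clock: 3.53
tool_pos: [0.5771, 0.0069, 0.0927]
ee_rot: [-0.0, 0.992, -0.123, 0.0]
force: [-0.1, 0.7, 0.4]
width: -0.003
t 3.53 local mm [-45.6 -15.8] z 92.7 xang -14.14 F loc [-0.3  0.7] 0.4 w -0.0
```

```bash
python3 -m jog '[[[-1,0,-1,0,0],[-1,0,-2,0,0],[-1,0,-3,0,0],[-1,0,-4,0,0],[-1,0,-5,0,0],[-1,0,-6,0,0],[-1,0,-7,0,0],[-1,0,-8,0,0]]]';python3 -c "
from h import *
local()"; python3 -m jog '[[[-1,0,-2,0,0],[-1,0,-4,0,0],[-1,0,-6,0,0],[-1,0,-8,0,0],[-1,0,-9,0,0],[-1,0,-10,0,0],[-1,0,-10,0,0],[-1,0,-10,0,0]]]'; python3 -c "
from h import *
local()"
```

```text
clock: 4.2
tool_pos: [0.5784, 0.0128, 0.0923]
ee_rot: [0.001, 0.992, -0.124, -0.0]
force: [-1.7, -3.2, 2.3]
width: -0.0
t 4.20 local mm [-45.8  -9.7] z 92.3 xang -14.19 F loc [-0.9 -3.5] 2.3 w -0.0
clock: 4.87
tool_pos: [0.5814, 0.0253, 0.0923]
ee_rot: [-0.001, 0.992, -0.122, 0.0]
force: [0.6, 0.0, -0.3]
width: -0.001
t 4.87 local mm [-45.8   3.1] z 92.3 xang -14.07 F loc [0.6 0.2] -0.3 w -0.0
```

```bash
python3 -m jog '[[[-1,0,-2,0,0],[-1,0,-4,0,0],[-1,0,-6,0,0],[-1,0,-8,0,0],[-1,0,-10,0,0],[-1,0,-12,0,0],[-1,0,-14,0,0],[-1,0,-16,0,0]]]';python3 -c "
from h import *
local()"; python3 -m jog '[[[-1,0,-1,0,0],[-1,0,-2,0,0],[-1,0,-3,0,0],[-1,0,-4,0,0],[-1,0,-4,0,0],[-1,0,-4,0,0],[-1,0,-4,0,0],[-1,0,-4,0,0]]]'; python3 -c "
from h import *
local()"
```

```text
clock: 5.53
tool_pos: [0.5852, 0.0394, 0.0923]
ee_rot: [-0.0, 0.992, -0.124, 0.0]
force: [0.2, 1.1, 0.1]
width: 0.001
t 5.53 local mm [-45.6  17.7] z 92.3 xang -14.21 F loc [-0.1  1.1] 0.1 w 0.0
clock: 6.2
tool_pos: [0.5861, 0.0435, 0.0922]
ee_rot: [-0.0, 0.992, -0.123, -0.0]
force: [-0.3, -0.0, 0.6]
width: -0.002
t 6.20 local mm [-45.8  21.9] z 92.2 xang -14.15 F loc [-0.3 -0.1] 0.6 w -0.0
```

```bash
python3 -m jog '[[[-1,0,-0.5,0,0],[-1,0,-1,0,0],[-1,0,-1.5,0,0],[-1,0,-2,0,0],[-1,0,-2,0,0],[-1,0,-2,0,0],[-1,0,-2,0,0],[-1,0,-2,0,0]]]';python3 -c "
from h import *
local()
cap('top'); p=cap('scene')[0]; a=np.load('top.npz')['p'][120:230,190:340,::-1]
cv2.imwrite('pics/c3.png',np.hstack([cv2.resize(a,(400,300),interpolation=2),cv2.resize(p[150:260,200:350,::-1],(400,300),interpolation=2)]))"
```

```text
clock: 6.87
tool_pos: [0.5861, 0.0437, 0.0923]
ee_rot: [0.001, 0.992, -0.124, -0.001]
force: [-3.3, -4.2, 3.3]
width: 0.002
t 6.87 local mm [-45.8  22.1] z 92.3 xang -14.21 F loc [-2.2 -4.9] 3.3 w 0.0
```

View pics/c3.png

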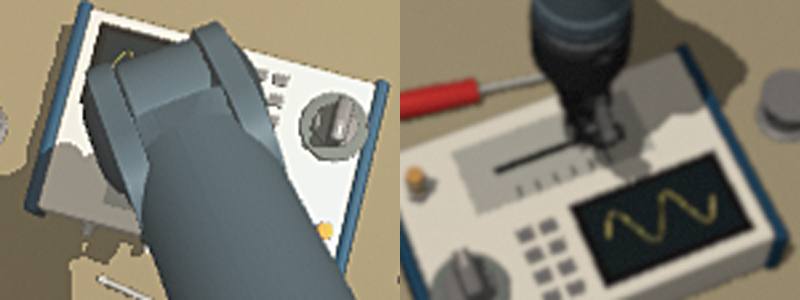

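The scene view shows the shut fingers beside the cap at about (600,125), with the cap at the home end. A 5 N reaction at y=22.1 confirms the stop. Now I'll cross over to the home side.

```bash
python3 -m jog '[[[-1,0,7,0,0],[-1,0,14,0,0],[-1,0,14,0,0],[-1,0,14,-20,0],[-1,0,14,-40,0],[-1,0,14,-55,0],[-1,0,14,-55,0],[-1,0,14,-55,0]]]';python3 -m jog '[[[-1,-1,-20,0,0],[-1,-1,-40,0,0],[-1,-1,-60,0,0],[-1,-1,-64,0,0],[-1,-1,-64,0,0],[-1,-1,-64,0,0],[-1,-1,-64,0,0],[-1,-1,-64,0,0]]]'; python3 -c "
from h import *
go(-45,72,92)"
```

```text
clock: 7.63
tool_pos: [0.5842, 0.0326, 0.1482]
ee_rot: [-0.001, 0.992, -0.123, 0.001]
force: [-0.5, -0.3, -0.4]
width: 0.002
clock: 8.3
tool_pos: [0.5976, 0.0918, 0.1467]
ee_rot: [0.001, 0.992, -0.124, -0.0]
force: [0.2, -0.7, 0.2]
width: 0.002
t 8.30 local mm [-46.4  71.6] z 146.7 xang -14.3 F loc [ 0.4 -0.6] 0.2 w 0.0
shift [ 1.5 -0.5 54.7]
```

```bash
python3 -m jog '[[[-1,0,0,12,0],[-1,0,0,24,0],[-1,0,0,36,0],[-1,0,0,46,0],[-1,0,0,55,0],[-1,0,0,55,0],[-1,0,0,55,0],[-1,0,0,55,0]]]';python3 -m jog '[[[-1,0,2,0,0],[-1,0,4,0,0],[-1,0,6,0,0],[-1,0,7,0,0],[-1,0,8,0,0],[-1,0,8,0,0],[-1,0,8,0,0],[-1,0,8,0,0]]]'; python3 -c "
from h import *
local()"
```

```text
clock: 8.97
tool_pos: [0.5982, 0.0944, 0.0925]
ee_rot: [-0.0, 0.992, -0.123, 0.0]
force: [0.4, -0.3, -0.4]
width: -0.004
clock: 9.63
tool_pos: [0.5959, 0.0864, 0.0924]
ee_rot: [-0.0, 0.992, -0.123, 0.0]
force: [0.4, 0.5, 0.3]
width: -0.002
t 9.63 local mm [-46.8  65.9] z 92.4 xang -14.14 F loc [0.2 0.5] 0.3 w -0.0
```

```bash
python3 -m jog '[[[-1,0,1,0,0],[-1,0,2,0,0],[-1,0,3,0,0],[-1,0,4,0,0],[-1,0,5,0,0],[-1,0,5,0,0],[-1,0,5,0,0],[-1,0,5,0,0]]]';python3 -c "
from h import *
local()"; python3 -m jog '[[[-1,0,0.5,0,0],[-1,0,1,0,0],[-1,0,1.5,0,0],[-1,0,2,0,0],[-1,0,2.5,0,0],[-1,0,2.5,0,0],[-1,0,2.5,0,0],[-1,0,2.5,0,0]]]'; python3 -c "
from h import *
local()"
```

```text
clock: 10.3
tool_pos: [0.5947, 0.0815, 0.0923]
ee_rot: [-0.0, 0.992, -0.123, 0.0]
force: [0.1, -0.3, -0.4]
width: 0.003
t 10.30 local mm [-46.8  60.8] z 92.3 xang -14.15 F loc [ 0.1 -0.3] -0.4 w 0.0
clock: 10.97
tool_pos: [0.5943, 0.0803, 0.0924]
ee_rot: [-0.001, 0.992, -0.123, 0.0]
force: [1.7, 3.6, -2.2]
width: -0.001
t 10.97 local mm [-46.8  59.6] z 92.4 xang -14.1 F loc [0.8 3.9] -2.2 w -0.0
```

The lever touches at y≈60, so lever travel is 60 − y, symmetric with the other side. First click:

```bash
python3 -m jog '[[[-1,0,1.5,0,0],[-1,0,3,0,0],[-1,0,4.5,0,0],[-1,0,6,0,0],[-1,0,7.5,0,0],[-1,0,9,0,0],[-1,0,10,0,0],[-1,0,10,0,0]]]';python3 -c "
from h import *
local()"; python3 -m jog '[[[-1,0,0,0,0],[-1,0,0,0,0],[-1,0,0,0,0],[-1,0,0,0,0],[-1,0,0,0,0],[-1,0,0,0,0],[-1,0,0,0,0],[-1,0,0,0,0]]]'; python3 -c "
from h import *
local()
p=cap('scene')[0]
cv2.imwrite('pics/c4.png',cv2.resize(p[150:260,200:350,::-1],(750,550),interpolation=2))"
```

```text
clock: 11.63
tool_pos: [0.5912, 0.067, 0.0921]
ee_rot: [0.001, 0.992, -0.124, -0.0]
force: [-0.4, 0.6, 1.0]
width: -0.001
t 11.63 local mm [-46.6  46. ] z 92.1 xang -14.26 F loc [-0.5  0.4] 1.0 w -0.0
clock: 12.3
tool_pos: [0.5916, 0.0694, 0.0923]
ee_rot: [0.0, 0.992, -0.123, -0.0]
force: [0.6, -0.2, -0.6]
width: 0.0
t 12.30 local mm [-46.8  48.4] z 92.3 xang -14.14 F loc [ 0.7 -0.1] -0.6 w 0.0
```

View pics/c4.png

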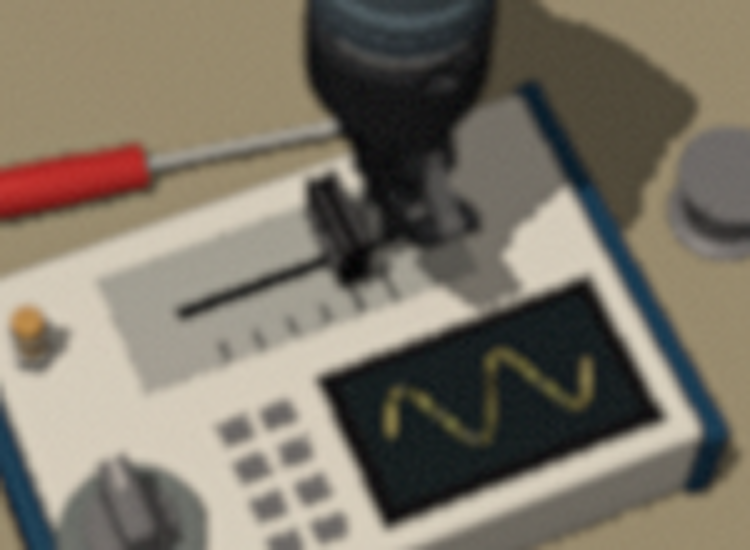

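The cap stands beside the second mark at about (355,285), so it is in click 1. The pause finishes at the start of the next move, then click 2.

```bash
python3 -m jog '[[[-1,0,0,0,0],[-1,0,0,0,0],[-1,0,0,0,0],[-1,0,1.5,0,0],[-1,0,3,0,0],[-1,0,4.5,0,0],[-1,0,6,0,0],[-1,0,7.5,0,0]]]';python3 -c "
from h import *
local()"; python3 -m jog '[[[-1,0,1.5,0,0],[-1,0,3,0,0],[-1,0,4.5,0,0],[-1,0,6,0,0],[-1,0,7.5,0,0],[-1,0,8.5,0,0],[-1,0,8.5,0,0],[-1,0,8.5,0,0]]]'; python3 -c "
from h import *
local()";  python3 -m jog '[[[-1,0,0,0,0],[-1,0,0,0,0],[-1,0,0,0,0],[-1,0,0,0,0],[-1,0,0,0,0],[-1,0,0,0,0],[-1,0,0,0,0],[-1,0,0,0,0]]]'; python3 -c "
from h import *
local()
p=cap('scene')[0]
cv2.imwrite('pics/c5.png',cv2.resize(p[150:260,200:350,::-1],(750,550),interpolation=2))"
```

```text
clock: 13.02
tool_pos: [0.5903, 0.0645, 0.0924]
ee_rot: [-0.002, 0.992, -0.123, 0.001]
force: [1.9, 6.0, -3.0]
width: 0.0
t 13.02 local mm [-46.8  43.3] z 92.4 xang -14.09 F loc [0.4 6.2] -3.0 w 0.0
clock: 13.68
tool_pos: [0.5874, 0.0523, 0.0922]
ee_rot: [0.001, 0.992, -0.124, -0.0]
force: [0.8, -0.9, -0.1]
width: -0.0
t 13.68 local mm [-46.6  30.7] z 92.2 xang -14.23 F loc [ 1.  -0.6] -0.1 w -0.0
clock: 14.35
tool_pos: [0.5877, 0.0539, 0.0923]
ee_rot: [-0.0, 0.992, -0.123, -0.0]
force: [-0.0, 0.3, 0.0]
width: 0.0
t 14.35 local mm [-46.8  32.4] z 92.3 xang -14.14 F loc [-0.1  0.2] 0.0 w 0.0
```

View pics/c5.png

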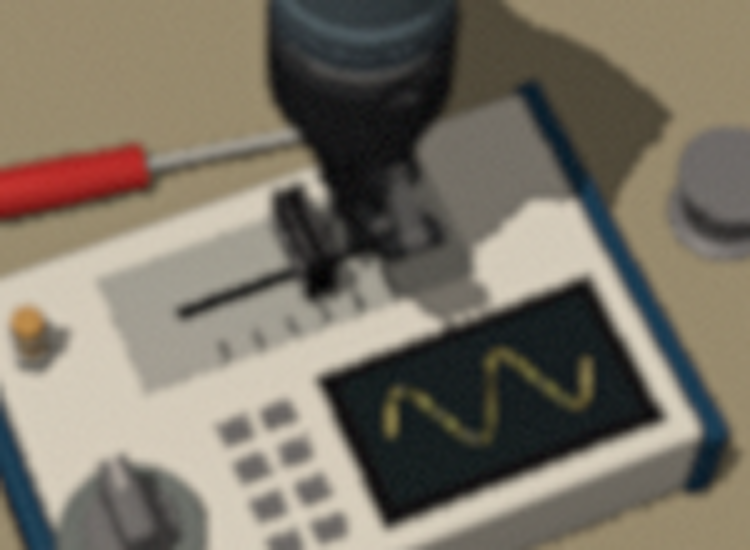

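The cap now stands at the third mark, about (322,300), so it is in click 2. The same stroke takes it to click 3.

```bash
python3 -m jog '[[[-1,0,0,0,0],[-1,0,0,0,0],[-1,0,0,0,0],[-1,0,1.5,0,0],[-1,0,3,0,0],[-1,0,4.5,0,0],[-1,0,6,0,0],[-1,0,7.5,0,0]]]';python3 -c "
from h import *
local()"; python3 -m jog '[[[-1,0,1.5,0,0],[-1,0,3,0,0],[-1,0,4.5,0,0],[-1,0,6,0,0],[-1,0,7.5,0,0],[-1,0,8.5,0,0],[-1,0,8.5,0,0],[-1,0,8.5,0,0]]]'; python3 -c "
from h import *
local()";  python3 -m jog '[[[-1,0,0,0,0],[-1,0,0,0,0],[-1,0,0,0,0],[-1,0,0,0,0],[-1,0,0,0,0],[-1,0,0,0,0],[-1,0,0,0,0],[-1,0,0,0,0]]]'; python3 -c "
from h import *
local()
p=cap('scene')[0]
cv2.imwrite('pics/c6.png',cv2.resize(p[150:260,200:350,::-1],(750,550),interpolation=2))"
```

```text
clock: 15.07
tool_pos: [0.5865, 0.0489, 0.0924]
ee_rot: [-0.002, 0.992, -0.123, 0.001]
force: [2.3, 6.0, -2.5]
width: -0.0
t 15.07 local mm [-46.8  27.2] z 92.4 xang -14.09 F loc [0.8 6.4] -2.5 w -0.0
clock: 15.73
tool_pos: [0.5835, 0.0368, 0.0922]
ee_rot: [0.001, 0.992, -0.124, -0.0]
force: [0.5, 0.2, 0.4]
width: 0.004
t 15.73 local mm [-46.6  14.8] z 92.2 xang -14.23 F loc [0.5 0.3] 0.4 w 0.0
clock: 16.4
tool_pos: [0.5838, 0.0384, 0.0923]
ee_rot: [-0.0, 0.992, -0.123, 0.0]
force: [-0.6, -0.8, 0.1]
width: -0.001
t 16.40 local mm [-46.7  16.4] z 92.3 xang -14.14 F loc [-0.4 -0.9] 0.1 w -0.0
```

View pics/c6.png

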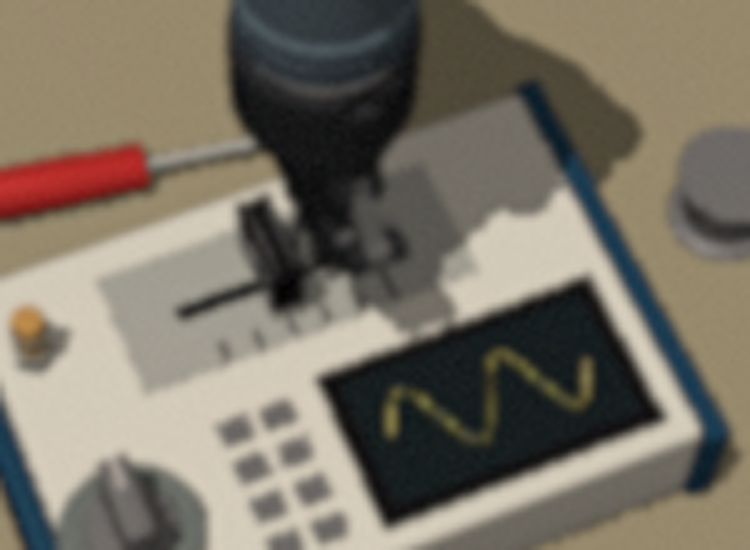

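The cap is at the fourth mark, about (288,310), so it is in click 3. I'll back off toward home, lift and move clear.

```bash
python3 -m jog '[[[-1,0,-5,0,0],[-1,0,-10,0,0],[-1,0,-15,0,0],[-1,0,-15,0,0],[-1,0,-15,-20,0],[-1,0,-15,-45,0],[-1,0,-15,-70,0],[-1,0,-15,-95,0]]]';python3 -m jog '[[[-1,0,-30,-10,0],[-1,0,-60,-20,0],[-1,0,-90,-20,0],[-1,0,-120,-20,0],[-1,0,-150,-20,0],[-1,0,-180,-20,0],[-1,0,-200,-20,0],[-1,0,-200,-20,0]]]'; python3 -m jog '[[[-1,0,0,0,0],[-1,0,0,0,0],[-1,0,0,0,0],[-1,0,0,0,0],[-1,0,0,0,0],[-1,0,0,0,0],[-1,0,0,0,0],[-1,0,0,0,0]]]'
python3 - <<'E'
from h import *
local(); cap('top'); cap('scene')
for n in('top','scene'):
    d=np.load(n+'.npz')['d']; v,u=np.mgrid[:384,:512]
    r,o=ray(n,np.c_[u.ravel(),v.ravel()]); P=o+r*d.ravel()[:,None]; L=np.c_[((P[:,:2]-T0)@RM),P[:,2]]
    m=(L[:,2]>.105)&(L[:,2]<.12)&(abs(L[:,0]+.045)<.04)&(abs(L[:,1])<.07)
    print(n,m.sum(),L[m].mean(0) if m.any() else '')
    m=(abs(L[:,2]-.1)<.02)&(abs(L[:,0]+.045)<.06)&(L[:,1]<-.09)&(L[:,1]>-.15); print(' adapter',L[m].mean(0) if m.any() else '')
a=np.load('top.npz')['p'][110:240,160:390,::-1]; p=np.load('scene.npz')['p'][120:300,120:370,::-1]
cv2.imwrite('pics/c7.png',np.hstack([cv2.resize(a,(400,226),interpolation=2),cv2.resize(p,(400,288),interpolation=2)[:226]]))
E
```

```text
clock: 17.12
tool_pos: [0.5871, 0.0533, 0.188]
ee_rot: [-0.0, 0.992, -0.123, -0.0]
force: [0.4, -0.4, 0.9]
width: 0.003
clock: 17.78
tool_pos: [0.6348, 0.255, 0.2075]
ee_rot: [-0.003, 0.993, -0.119, -0.001]
force: [-0.3, 1.3, 0.6]
width: -0.0
clock: 18.45
tool_pos: [0.6364, 0.2464, 0.2074]
ee_rot: [0.0, 0.992, -0.123, 0.0]
force: [-1.1, 0.0, -0.3]
width: -0.001
t 18.45 local mm [-46.6 231. ] z 207.4 xang -14.18 F loc [-1.1 -0.3] -0.3 w -0.0
top 128 [-0.04533984 -0.00768912  0.11191003]
 adapter [-0.05308939 -0.11589864  0.09879517]
scene 144 [-0.04526194 -0.00841827  0.11215402]
 adapter [-0.0504675  -0.11769702  0.09626161]
```

View pics/c7.png

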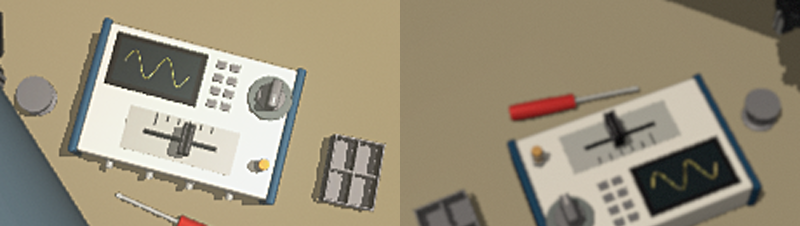

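The cap centre measures y=-8 mm, so the lever is at 0.048, the third click. The adapter has not moved and the hand is clear. Handing in.

```bash
python3 -c "
from h import *
print(robot.finish_job())"
```

```text
the job is handed in; nothing more can be done
None
```

The lever is seated in the third click from home with the hand clear, and the job is handed in.

- **Moves:** I pushed with the fingers shut and never gripped the cap. The lever started in the second click. I pushed it to the home stop, where it pushed back with about 5 N, then moved to the home side. From there I pushed it one click at a time at about 18 mm/s, pausing about a second in each click.
- **Position:** After I backed off, depth from both cameras put the cap centre at y = −7.7 and −8.4 mm. That is lever ≈ 0.048, the third click.
- **Surroundings:** The adapter measures the same as before. The spool, tray, screwdriver and knob look unmoved; I judged those by eye only.
- **Time and force:** It took about 18.5 s, and force readings taken between moves stayed under about 8 N.
- **What disagreed:** The console's outline measured about 289 × 196 mm instead of 300 × 200. I took this to be rounded edges. I corrected the console's position by 1.8 mm using the slot and scale marks. Finger contact on both sides of the cap then put home about 1 mm from that estimate.

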